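Chuck the shanked disc and hold it up for inspection

ROBOT

A 7-joint arm with a two-finger parallel gripper is mounted at the origin on the work surface. World frame = base frame: x ahead of the robot, y to its left, z up, the work surface at z = 0. Lengths are in m, angles in rad, forces in N, time in s.
With the tool pointing down it reaches from about 0.4 to 0.85 m from the base axis. Payload 10.4 kg.
Tool frame: the origin (TCP) lies on the centre line of the jaws, within the pads' length; the fingertips stand 25 mm ahead of it and the grasp point (between the pads) lies 6 mm ahead of it; z points along the fingers, y is the direction in which the jaws open and shut (so a half turn about z gives the same grasp; the last joint's range is limited). The gripper opens to 85 mm and grips with 20 to 120 N. Pads are 22 mm wide; open, the fingers measure 114 mm over their backs; the gripper's body (76 mm by 85 mm) begins 54 mm behind the grasp point. The pads swing forward as they close: fully open they stand 13 mm farther back than shut.
Start: joints at [-1.307, 0.332, -0.065, 1.46, 0.022, 1.35, -0.088], TCP at [0.177, 0.599, 0.256] pointing down, gripper open.
Joint ranges: [-2.6, 2.6], [-0.5, 2.12], [-1.47, 1.34], [0.16, 2.42], [-1.27, 4.41], [0.06, 2.06], [-2.6, 2.6]. Speed limits (rad/s): [2.22, 2.22, 2.79, 2.79, 3.14, 3.14, 3.14].

INTERFACE

Orientations are given as a rotation vector (axis times angle).
In Python, from bench import env, eyes gives the robot as it stands.
- The arm moves only by the tool jog_arm, never from a script. Its argument "plan" is a list of rows, each a list of 2 entries, a list of its own where there are three numbers: the shift along the world's x, y, z in m, then the turn, a rotation vector about the world's x, y, z in degrees. In form: [[[x, y, z], [wx, wy, wz]], ...]. A call has 1 to 12 rows; each row is the pose to reach, as a shift and turn from the pose measured when the call began; what a row does not reach only later rows make up. A row lasts 1/12 s, in which the tool goes at most 41.7 mm and 7.16 degrees, less where a joint would pass 70% of its speed; a pose out of reach is approached as far as the arm can. A call with a gripper value outside its range is refused whole. "fingers" is the finger opening in m, from 0 to 0.0854, set as the call begins (left out, the last holds). The fingers move at their own pace and stop on an object; the grip force is fixed at half the most. Time passes only in rows, so rows that repeat a pose let the fingers close. It gives the time, the measured TCP pose, the force and the opening at its end, in the units of the state.
- env.get_obs(): the state, without advancing time (a new reading comes with each control period).
- eyes.snapshot(name): name is "scene" or "top" or "wrist"; returns a dict with "color" (400x640x3 uint8, red, green, blue), "z_map" (400x640 float32, m along the optical axis (not along the pixel's ray), 0 where there is no reading), "intrinsics" (3x3 intrinsics, pixels), "rvec" (rotation vector, rad) and "tvec" (3), from world to camera coordinates, as OpenCV has them; the wrist camera has in their place "mount" (4x4, takes a point from camera to tool coordinates, whose origin is the TCP and whose axes are the flange's). Camera axes: x right, y down, z forward; pixel columns grow to the right and rows downward; lengths in m; the calibration is good to about 2 mm. A picture is of the moment at which its call begins: read the wrist's pose just before it.
- env.finish_job(): hands the job in, once; it reports no verdict.
The state is a dict: "time_s": time; "joints": joint angles; "joint_velocities": joint speeds; "joint_torque": joint torques, N m; "tcp_pos": TCP position; "ee_rot": TCP orientation; "contact_force": force on the tool from outside, world axes, zero at the start; "wrist_torque": the same for the moment, N m; "grip_width": finger opening in m.
Only numpy, scipy, OpenCV 4.12 (cv2) and the standard library are available. Lean on these libraries where they do the work, as an engineer would, in place of code of your own. Each camera call takes 0.05 s, during which the arm holds its last target. There are 200 camera calls.

TASK

The chuck sits jaws-down in its loading stand, over the shank of a sample disc. Turn the chuck's sleeve clockwise (seen from above) all the way to its stop while the chuck stays seated, so that the jaws clamp the shank; then, holding the sleeve, lift chuck and disc straight up together until the disc is at least 60 mm above the tops of the stand's posts. Finish while holding it there, still and level: do not put it down or let go, do not touch the disc or its shank with the fingers, and do not disturb the other things on the bench.

Things in the scene. Friction and masses are not known exactly. Their poses are not given: they have to be found in the camera images.
- chuck: the loose chuck, about 0.43 kg: a flat steel cross bar 22 x 121 x 12 mm (long side along its y) with a 44 mm round knurled dark sleeve standing on its middle and, below, a nose with three jaws 7 mm wide that reach 28 mm below the bar. Origin: centre of the bar's underside; z up (vertical when level). The bar's ends rest in open-topped notches of the stand's posts, about 1 mm clearance all round, which keep the chuck from turning; it lifts out straight upward.
- sleeve_grip (a point): point on the axis of the chuck's sleeve at the height to grip, 38 mm above the bar's underside (106 mm above the bench while seated). The sleeve is a plain upright cylinder 44 mm in diameter and 44 mm high; its top lies 20 mm above this point, its lower edge 24 mm below it, the bar's top 26 mm below it. Nothing stands above it or beside it at this height.
- sleeve (a joint): turn of the sleeve relative to the chuck, rad: it starts between 0 and 0.3 (jaws open), grows as the sleeve turns clockwise seen from above, and has a firm stop at 1.3 (closed). All three jaws move in together by 4 mm per rad; they meet the shank at about 1.1 and are then pressed against it, firmly at the stop. Turning takes about 0.3 N m, rising to about 0.5 N m at the stop; the sleeve stays where it is left. A steel line on its top shows the turn.
- bit: the sample, about 0.12 kg: an aluminium disc 50 mm across and 12 mm thick with an upright steel shank 10 mm in diameter, 52 mm tall overall. Origin: centre of the disc's underside; z up along the shank. It stands shank up on the stand's base (underside 10 mm above the bench), under the chuck, between four short pins (6 mm tall, about 1 mm clearance), the shank's upper part standing free between the open jaws and its top 6 mm below the chuck's bar.
- stand: the loading stand, fixed to the bench: base plate 100 x 150 x 10 mm and two aluminium posts 34 x 24 mm at 54 mm either side along its y; notch floors 68 mm, post tops 78 mm above the bench. Origin: centre of its underside on the bench; z up.
- spare_bit: spare shanked disc (bystander): like the sample but disc 58 mm across and 16 mm thick, shank 12 mm thick, 44 mm tall overall, standing shank up beside the stand; origin: centre of its underside
- ring_gauge: plain steel ring gauge (bystander), 54 mm outside, 28 mm bore, 16 mm high, lying flat beside the stand; origin: centre of its underside
- caliper: digital caliper (bystander), 230 mm long, up to 14 mm high, lying between the robot and the stand; origin: underside, middle of its beam, beam along its x
- carton: small cardboard carton (bystander), 85 x 60 x 45 mm, to the robot's left; origin: centre of its underside
- marker: marker pen (bystander), 128 mm long, 12 mm thick, lying on the clipboard to the robot's right; origin: underside, middle

How it is judged:
On the way, in this order (a step that is already met when the one before it is completed fails the run):
1. the sleeve is turned to its stop with the chuck still seated in the stand (value of joint sleeve above 1.15 rad and z of chuck in the frame of stand below 0.078 m and z of bit in the frame of stand below 0.02 m), for 0.2 s.
2. chuck and disc are lifted together, level, clear of the stand (value of joint sleeve above 1.15 rad and height (world z) of bit above 0.12 m and angle between each of bit, chuck's own z axis and vertical below 0.1 rad and z of bit in the frame of chuck above -0.066 m and horizontal distance between bit and chuck below 0.012 m and contact force between stand and chuck below 0.1 N and contact force between stand and bit below 0.1 N and contact force between the fingers and chuck above 2 N), for 0.2 s.
At the end, for the whole second after the job is handed in: Sleeve within 0.15 rad of its stop; disc clamped in the chuck, underside over 120 mm above the bench (42 mm over the posts); disc and chuck within 0.1 rad of level, below 20 mm/s and 0.15 rad/s; held by the fingers on the chuck, clear of the stand (all of step 2 and linear speed of each of chuck, bit below 0.02 m/s and angular speed of each of chuck, bit below 0.15 rad/s and contact force between the fingers and bit below 0.1 N); the arm keeps its last pose, push and grip.
It fails at once if another thing on the bench was shifted by more than 25 mm (distance of any of spare_bit, ring_gauge, caliper, carton, marker from where it was at the start of the episode above 0.025 m).
It fails at once if the fingers pressed on the disc or its shank (contact force between the fingers and bit above 1 N).
It also fails if it takes over 35 s, if anything falls off the work surface, if the arm or the gripper's body presses on something with over 40 N, if the wrist force passes 120 N, or if a joint passes its speed limit or range.

## Working session

There is one attempt and no reset: what is moved stays moved. The work goes in short steps, Python scripts to look and compute and a tool call to move; the robot and the scene stay as the last step left them, time stands still between calls to the robot, and variables do not carry over. Pictures are saved under pics/ and viewed, about 8 in all and at most 12, crops included, and the job is handed in when it is done.

Besides the shell and the picture viewer there is one more tool, called after "Emit:" as name(argument=value, ...) on one line, values as JSON. jog_arm: Moves the arm, as the interface text tells. Its arguments: {"type":"object","properties":{"plan":{"type":"array"},"fingers":{"type":"number"}},"required":["plan"]}

```bash
mkdir -p pics; ls; python3 - <<'E'
from bench import env, eyes
import cv2,numpy as np
print(env.get_obs())
for n in ("top","scene"):
    s=eyes.snapshot(n); cv2.imwrite(f"pics/{n}0.png",s["color"][:,:,::-1]); np.savez(f"{n}0.npz",**s)
    print(n,s["intrinsics"],s["rvec"],s["tvec"])
E
```

```text
pics
{'time_s': 0.0, 'joints': array([-1.30659606,  0.33287875, -0.06469658,  1.46099027,  0.02164489,
        1.34989125, -0.08850669]), 'joint_velocities': array([-0.00168026,  0.00136964, -0.00078584, -0.0007165 , -0.00165998,
       -0.00197983, -0.00064487]), 'joint_torque': array([ 5.25398646e-04, -6.25459242e+01,  4.91412403e-02, -3.91601551e+01,
        1.62281713e-02,  1.02471421e-02, -2.06924184e-06]), 'tcp_pos': array([0.17672176, 0.59912277, 0.25548824]), 'ee_rot': array([-4.48914366e-01, -3.10925558e+00,  2.30559260e-03]), 'contact_force': array([ 0.21593857, -0.32640721,  0.03343606]), 'wrist_torque': array([ 0.026458  , -0.02987325,  0.04299759]), 'grip_width': 0.08555908816067247}
top [[376.67363848   0.         316.72557146]
 [  0.         376.67363848 203.18979206]
 [  0.           0.           1.        ]] [ 2.15729359 -2.21148461  0.06086962] [-0.03186327  0.54300635  1.27701278]
scene [[388.13184245   0.         318.81853116]
 [  0.         388.13184245 197.85012393]
 [  0.           0.           1.        ]] [ 1.84986505  1.2656314  -0.71621673] [-0.13089323 -0.1856901   1.52058983]
```

View pics/top0.png

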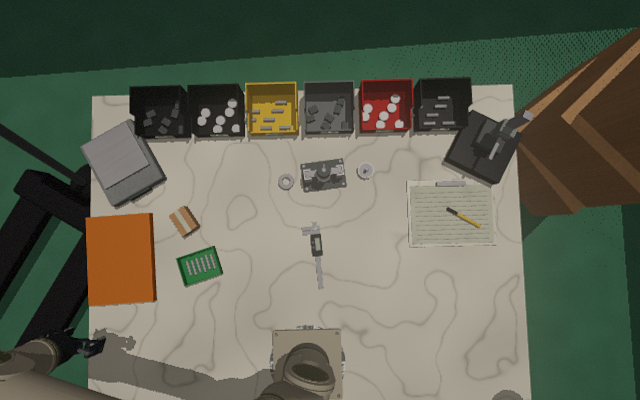

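View pics/scene0.png

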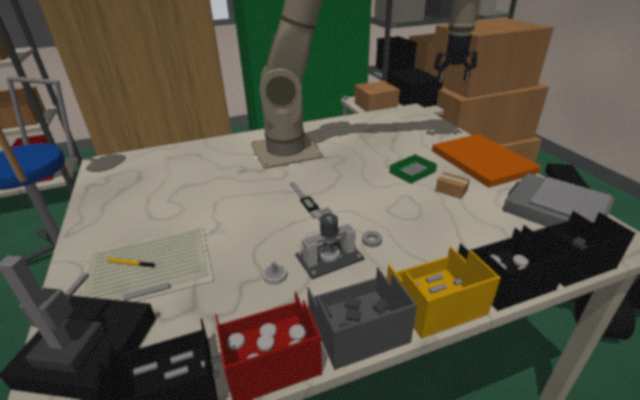

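The top view shows the stand and sleeve at about (323,173), ring gauge (286,182), spare bit (365,171) and caliper (316,255). The scene view confirms the upright sleeve at (328,225). Next I'll measure the sleeve top and the bar direction from depth.

```bash
cat > h.py <<'E'
import numpy as np, cv2
def world(s):
    K=s["intrinsics"];R=cv2.Rodrigues(np.array(s["rvec"],float))[0];t=np.array(s["tvec"],float)
    v,u=np.mgrid[:400,:640];z=s["z_map"]
    c=np.stack([(u-K[0,2])/K[0,0]*z,(v-K[1,2])/K[1,1]*z,z],-1)
    w=(c-t)@R; w[z<=0]=np.nan
    return w
E
python3 - <<'E'
from h import *
for n in("top","scene"):
    s=np.load(n+"0.npz");w=world(s)
    r=(abs(w[...,0]-.62)<.2)&(abs(w[...,1])<.2)
    for a,b in((.118,.14),(.08,.117),(.06,.085),(.01,.055)):
        m=r&(w[...,2]>a)&(w[...,2]<b)
        n_,l,st,c=cv2.connectedComponentsWithStats(m.astype(np.uint8))
        for i in range(1,n_):
            if st[i,4]>12:
                p=w[l==i];print(n,a,b,st[i,4],c[i].round(1),"mean",p.mean(0).round(4),"min",p.min(0).round(3),"max",p.max(0).round(3))
s=np.load("top0.npz")
cv2.imwrite("pics/crop0.png",cv2.resize(s["color"][140:215,265:385,::-1],None,fx=6,fy=6,interpolation=cv2.INTER_CUBIC))
E
```

```text
top 0.118 0.14 146 [323.1 170.1] mean [ 0.6397 -0.0689  0.1246] min [ 0.618 -0.091  0.118] max [ 0.66  -0.049  0.131]
top 0.08 0.117 20 [322.  176.4] mean [ 0.623  -0.065   0.0991] min [ 0.618 -0.085  0.08 ] max [ 0.637 -0.046  0.117]
top 0.06 0.085 15 [353.2 124.2] mean [ 0.799  -0.1737  0.0725] min [ 0.785 -0.176  0.061] max [ 0.82  -0.172  0.077]
top 0.06 0.085 19 [248.4 126.2] mean [0.8028 0.1766 0.069 ] min [0.785 0.175 0.06 ] max [0.819 0.178 0.078]
top 0.06 0.085 21 [296.5 125.2] mean [0.8012 0.0155 0.0703] min [0.785 0.014 0.063] max [0.819 0.018 0.075]
top 0.06 0.085 122 [337.1 170.5] mean [ 0.6446 -0.1156  0.0767] min [ 0.629 -0.135  0.062] max [ 0.663 -0.092  0.084]
top 0.06 0.085 124 [309.2 174.2] mean [ 0.6344 -0.0235  0.0767] min [ 0.617 -0.049  0.063] max [ 0.652 -0.003  0.083]
top 0.01 0.055 296 [330.8 129.5] mean [ 0.7941 -0.1002  0.03  ] min [ 0.782 -0.176  0.01 ] max [ 0.82  -0.01   0.053]
top 0.01 0.055 257 [271.5 132. ] mean [0.7909 0.1045 0.0307] min [0.782 0.014 0.01 ] max [0.819 0.18  0.049]
top 0.01 0.055 43 [284.1 127.4] mean [0.8098 0.0619 0.0158] min [0.80
[... 1882 characters left out ...]
.006 0.055]
scene 0.01 0.055 659 [430.4 266.8] mean [0.7937 0.125  0.0321] min [0.785 0.032 0.01 ] max [0.82  0.175 0.055]
scene 0.01 0.055 38 [283.1 269.3] mean [ 0.6551 -0.1961  0.0163] min [ 0.634 -0.199  0.01 ] max [ 0.673 -0.19   0.019]
scene 0.01 0.055 33 [388.1 276.3] mean [0.7945 0.0113 0.044 ] min [0.785 0.01  0.032] max [0.803 0.013 0.054]
scene 0.01 0.055 91 [433.8 277.3] mean [0.8133 0.1232 0.0168] min [0.806 0.104 0.01 ] max [0.818 0.147 0.021]
scene 0.01 0.055 965 [350.8 292.5] mean [ 0.7954 -0.0801  0.0296] min [ 0.785 -0.154  0.01 ] max [ 0.82  -0.015  0.055]
scene 0.01 0.055 65 [309.8 306.4] mean [ 0.803  -0.1786  0.0345] min [ 0.785 -0.18   0.011] max [ 0.82  -0.178  0.055]
```

View pics/crop0.png

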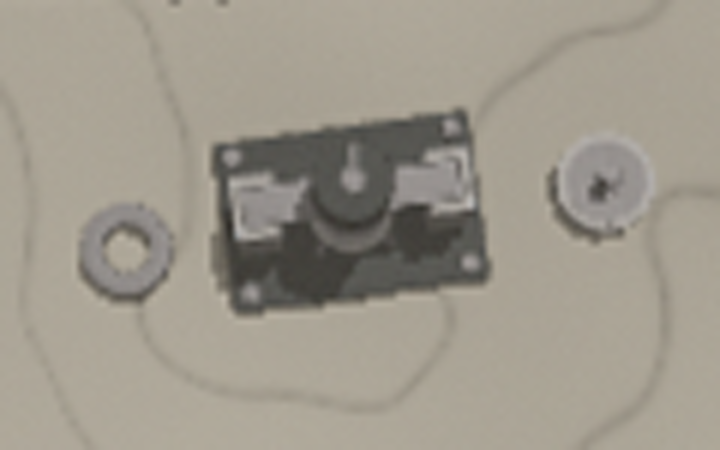

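The crop shows the sleeve top at crop pixel (352,180) with its steel line pointing away from the robot. The stand is yawed about 6°, with the ring on the left and the spare bit on the right. The sleeve is at about (0.640, -0.071), and its top height of ~0.126 matches the given size. Next I move above it.

Emit:
jog_arm(plan=[[[0.015, -0.02, 0], [0, 0, -1]], [[0.035, -0.05, 0], [0, 0, -3]], [[0.055, -0.08, 0], [0, 0, -5]], [[0.075, -0.11, 0], [0, 0, -7]], [[0.095, -0.14, 0], [0, 0, -9]], [[0.115, -0.17, 0], [0, 0, -11]], [[0.135, -0.2, 0], [0, 0, -13]], [[0.155, -0.23, 0], [0, 0, -15]], [[0.175, -0.26, 0], [0, 0, -17]], [[0.2, -0.29, 0], [0, 0, -19]], [[0.22, -0.32, 0], [0, 0, -21]], [[0.232, -0.335, 0], [0, 0, -22]]], fingers=0.0854)

```text
time_s: 1.1
tcp_pos: [0.4108, 0.2599, 0.2556]
ee_rot: [1.044, 2.963, -0.003]
contact_force: [0.6, -0.5, -0.4]
grip_width: 0.0854
```

Emit:
jog_arm(plan=[[[0.015, -0.02, 0], [0, 0, -1]], [[0.035, -0.05, 0], [0, 0, -3]], [[0.055, -0.08, 0], [0, 0, -5]], [[0.075, -0.11, 0], [0, 0, -7]], [[0.095, -0.14, 0], [0, 0, -9]], [[0.115, -0.17, 0], [0, 0, -11]], [[0.135, -0.2, 0], [0, 0, -13]], [[0.16, -0.235, 0], [0, 0, -15]], [[0.185, -0.27, 0], [0, 0, -16]], [[0.21, -0.3, 0], [0, 0, -17]], [[0.229, -0.331, 0], [0, 0, -18]], [[0.229, -0.331, 0], [0, 0, -18]]])

```text
time_s: 2.1
tcp_pos: [0.6411, -0.0785, 0.2543]
ee_rot: [1.505, 2.756, -0.01]
contact_force: [-1.0, -2.1, 0.5]
grip_width: 0.0852
```

```bash
cat >> h.py <<'E'
def wworld(s,o):
    K=s["intrinsics"];M=np.array(s["mount"]);v,u=np.mgrid[:400,:640];z=s["z_map"]
    c=np.stack([(u-K[0,2])/K[0,0]*z,(v-K[1,2])/K[1,1]*z,z],-1)
    R=cv2.Rodrigues(np.array(o["ee_rot"],float))[0]
    w=(c@M[:3,:3].T+M[:3,3])@R.T+o["tcp_pos"]; w[z<=0]=np.nan
    return w
E
cat > look.py <<'E'
import sys
from bench import env,eyes
from h import *
o=env.get_obs();s=eyes.snapshot("wrist");w=wworld(s,o)
print({k:np.round(o[k],4) for k in("time_s","joints","tcp_pos","ee_rot","contact_force","grip_width")})
print(np.round(s["mount"],3).tolist())
cv2.imwrite(f"pics/{sys.argv[1]}.png",s["color"][:,:,::-1]);np.savez(sys.argv[1]+".npz",w=w,**s)
r=(abs(w[...,0]-.64)<.09)&(abs(w[...,1]+.07)<.09)
for a,b in((.121,.135),(.0,.117),(.074,.084),):
    m=r&(w[...,2]>a)&(w[...,2]<b)
    n,l,st,c=cv2.connectedComponentsWithStats(m.astype(np.uint8))
    for i in range(1,n):
        if st[i,4]>150:
            p=w[l==i];cc,rad=cv2.minEnclosingCircle(p[:,:2].astype(np.float32))
            print(a,b,st[i,4],c[i].round(),"mean",p.mean(0).round(4),"min",p.min(0).round(3),"max",p.max(0).round(3),"circ",np.round(cc,4),round(rad,4))
E
python3 look.py w1
```

```text
{'time_s': np.float64(2.1), 'joints': array([-0.376 ,  0.4159,  0.5779,  1.4301, -0.2208,  1.3632,  0.7795]), 'tcp_pos': array([ 0.6411, -0.0785,  0.2543]), 'ee_rot': array([ 1.5052,  2.7562, -0.0103]), 'contact_force': array([-1.0488, -2.0957,  0.5499]), 'grip_width': np.float64(0.0852)}
[[0.001, -0.96, -0.279, 0.07], [1.0, 0.001, 0.0, 0.001], [-0.0, -0.279, 0.96, -0.118], [0.0, 0.0, 0.0, 1.0]]
0.121 0.135 2081 [329. 187.] mean [ 0.6418 -0.0696  0.1264] min [ 0.62  -0.092  0.121] max [ 0.664 -0.048  0.129] circ [ 0.6425 -0.0707] 0.0225
0.0 0.117 16795 [326. 153.] mean [ 0.6339 -0.0613  0.0176] min [ 0.55 -0.16  0.  ] max [0.73  0.02  0.117] circ [ 0.6404 -0.071 ] 0.1263
0.074 0.084 1442 [350. 134.] mean [ 0.6371 -0.0257  0.0797] min [ 0.618 -0.055  0.074] max [ 0.655 -0.004  0.083] circ [ 0.6374 -0.0279] 0.028
0.074 0.084 878 [306. 220.] mean [ 0.6478 -0.1211  0.0795] min [ 0.631 -0.138  0.074] max [ 0.666 -0.102  0.082] circ [ 0.648  -0.1208] 0.0227
```

View pics/w1.png

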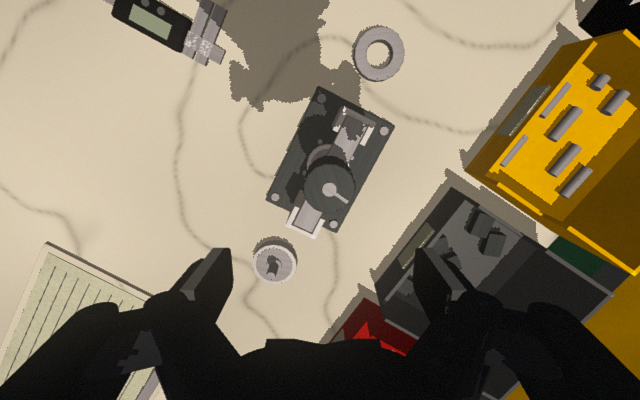

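The wrist view shows the sleeve top at (329,187) with the line pointing to (345,200), and the stand, ring and spare bit clear of the fingers. Wrist depth gives a sleeve axis of about (0.642, -0.0705), agreeing with the other cameras within 2 mm. Next I descend part way and check again.

Emit:
jog_arm(plan=[[[0.001, 0.004, -0.01], [0, 0, 0]], [[0.001, 0.0075, -0.03], [0, 0, 0]], [[0.001, 0.0075, -0.05], [0, 0, 0]], [[0.001, 0.0075, -0.07], [0, 0, 0]], [[0.001, 0.0075, -0.084], [0, 0, 0]], [[0.001, 0.0075, -0.084], [0, 0, 0]], [[0.001, 0.0075, -0.084], [0, 0, 0]], [[0.001, 0.0075, -0.084], [0, 0, 0]]])

```text
time_s: 2.82
tcp_pos: [0.6416, -0.0669, 0.1711]
ee_rot: [1.5, 2.76, -0.007]
contact_force: [-0.6, 0.3, 0.7]
grip_width: 0.0858
```

```bash
python3 look.py w2
```

```text
{'time_s': np.float64(2.8167), 'joints': array([-0.3782,  0.4716,  0.5498,  1.5352, -0.2521,  1.2083,  0.7878]), 'tcp_pos': array([ 0.6416, -0.0669,  0.1711]), 'ee_rot': array([ 1.5004,  2.7597, -0.0069]), 'contact_force': array([-0.5659,  0.3092,  0.7444]), 'grip_width': np.float64(0.0858)}
[[0.001, -0.96, -0.279, 0.07], [1.0, 0.001, 0.0, 0.001], [-0.0, -0.279, 0.96, -0.118], [0.0, 0.0, 0.0, 1.0]]
0.121 0.135 4165 [319. 238.] mean [ 0.6415 -0.0691  0.1263] min [ 0.62  -0.092  0.121] max [ 0.664 -0.048  0.129] circ [ 0.6422 -0.0702] 0.0223
0.0 0.117 26187 [319. 172.] mean [ 0.6305 -0.0565  0.0196] min [ 0.55 -0.16  0.  ] max [0.73  0.02  0.117] circ [ 0.6395 -0.0699] 0.1268
0.074 0.084 2670 [349. 159.] mean [ 0.637  -0.0257  0.0797] min [ 0.618 -0.055  0.074] max [ 0.654 -0.003  0.083] circ [ 0.6375 -0.0277] 0.0283
0.074 0.084 1093 [287. 273.] mean [ 0.6471 -0.1248  0.0794] min [ 0.63  -0.138  0.074] max [ 0.666 -0.111  0.083] circ [ 0.6481 -0.1246] 0.0205
```

View pics/w2.png

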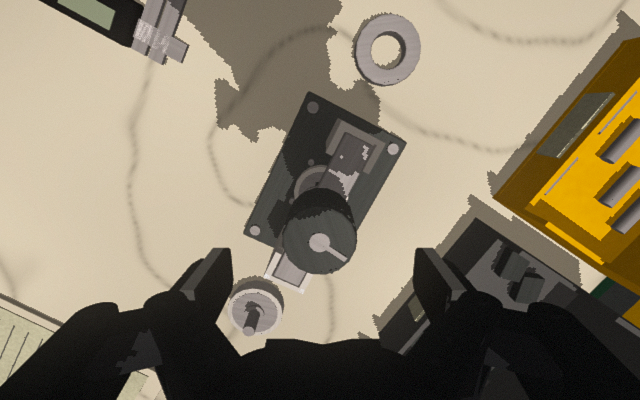

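The wrist view shows the sleeve at (320,238), centred between the fingertips at (228,255) and (418,255). The axis estimate holds at (0.642, -0.070). I descend to grip height, settle, and close.

Emit:
jog_arm(plan=[[[0.0005, -0.003, -0.015], [0, 0, 0]], [[0.0005, -0.0033, -0.03], [0, 0, 0]], [[0.0005, -0.0033, -0.045], [0, 0, 0]], [[0.0005, -0.0033, -0.055], [0, 0, 0]], [[0.0005, -0.0033, -0.059], [0, 0, 0]], [[0.0005, -0.0033, -0.059], [0, 0, 0]], [[0.0005, -0.0033, -0.059], [0, 0, 0]], [[0.0005, -0.0033, -0.059], [0, 0, 0]], [[0.0005, -0.0033, -0.059], [0, 0, 0]]])

```text
time_s: 3.62
tcp_pos: [0.6428, -0.0705, 0.1135]
ee_rot: [1.5, 2.758, -0.005]
contact_force: [-0.2, 0.4, 0.5]
grip_width: 0.0851
```

Emit:
jog_arm(plan=[[[-0.0008, 0.0003, -0.0015], [0, 0, 0]], [[-0.0008, 0.0003, -0.0015], [0, 0, 0]], [[-0.0008, 0.0003, -0.0015], [0, 0, 0]], [[-0.0008, 0.0003, -0.0015], [0, 0, 0]], [[-0.0008, 0.0003, -0.0015], [0, 0, 0]], [[-0.0008, 0.0003, -0.0015], [0, 0, 0]], [[-0.0008, 0.0003, -0.0015], [0, 0, 0]], [[-0.0008, 0.0003, -0.0015], [0, 0, 0]], [[-0.0008, 0.0003, -0.0015], [0, 0, 0]], [[-0.0008, 0.0003, -0.0015], [0, 0, 0]]], fingers=0.03)

```text
time_s: 4.45
tcp_pos: [0.642, -0.0703, 0.1123]
ee_rot: [1.5, 2.758, -0.005]
contact_force: [-3.1, 1.6, 6.0]
grip_width: 0.043
```

Gripped: width is 43 mm on the 44 mm sleeve and contact forces are small. Turning clockwise in stages.

Emit:
jog_arm(plan=[[[0, 0, 0], [0, 0, -2]], [[0, 0, 0], [0, 0, -6]], [[0, 0, 0], [0, 0, -10]], [[0, 0, 0], [0, 0, -14]], [[0, 0, 0], [0, 0, -18]], [[0, 0, 0], [0, 0, -22]], [[0, 0, 0], [0, 0, -26]], [[0, 0, 0], [0, 0, -30]], [[0, 0, 0], [0, 0, -34]], [[0, 0, 0], [0, 0, -37]], [[0, 0, 0], [0, 0, -40]], [[0, 0, 0], [0, 0, -40]]], fingers=0.0)

```text
time_s: 5.45
tcp_pos: [0.6422, -0.0703, 0.1124]
ee_rot: [2.356, 2.076, -0.006]
contact_force: [-1.0, -0.5, 3.1]
grip_width: 0.0432
```

```bash
cat > st.py <<'E'
from bench import env
import numpy as np
o=env.get_obs();print({k:np.round(v,3).tolist() for k,v in o.items() if k not in("joint_velocities",)})
E
python3 st.py
```

```text
{'time_s': 5.45, 'joints': [-0.459, 0.567, 0.675, 1.591, -0.378, 1.12, 0.181], 'joint_torque': [-0.283, -61.544, 14.344, -32.845, -0.153, -0.085, -0.879], 'tcp_pos': [0.642, -0.07, 0.112], 'ee_rot': [2.356, 2.076, -0.006], 'contact_force': [-0.99, -0.454, 3.146], 'wrist_torque': [-0.133, 0.09, -0.187], 'grip_width': 0.043}
```

Emit:
jog_arm(plan=[[[0, 0, 0], [0, 0, -3]], [[0, 0, 0], [0, 0, -6]], [[0, 0, 0], [0, 0, -9]], [[0, 0, 0], [0, 0, -12]], [[0, 0, 0], [0, 0, -15]], [[0, 0, 0], [0, 0, -17]], [[0, 0, 0], [0, 0, -17]], [[0, 0, 0], [0, 0, -17]]])

```text
time_s: 6.12
tcp_pos: [0.6422, -0.0704, 0.1124]
ee_rot: [2.635, 1.708, -0.006]
contact_force: [-0.5, -0.3, 1.2]
grip_width: 0.043
```

```bash
python3 st.py
```

```text
{'time_s': 6.117, 'joints': [-0.499, 0.588, 0.737, 1.592, -0.421, 1.13, -0.083], 'joint_torque': [-0.439, -61.372, 15.49, -32.56, -0.183, 0.096, -0.045], 'tcp_pos': [0.642, -0.07, 0.112], 'ee_rot': [2.635, 1.708, -0.006], 'contact_force': [-0.519, -0.35, 1.184], 'wrist_torque': [-0.255, -0.096, -0.177], 'grip_width': 0.043}
```

Emit:
jog_arm(plan=[[[0, 0, 0], [0, 0, -2]], [[0, 0, 0], [0, 0, -4]], [[0, 0, 0], [0, 0, -6]], [[0, 0, 0], [0, 0, -6]], [[0, 0, 0], [0, 0, -6]]])

```text
time_s: 6.53
tcp_pos: [0.6423, -0.0704, 0.1123]
ee_rot: [2.719, 1.571, -0.006]
contact_force: [-0.3, -0.6, 2.0]
grip_width: 0.0428
```

```bash
python3 st.py
```

```text
{'time_s': 6.533, 'joints': [-0.513, 0.596, 0.759, 1.592, -0.437, 1.134, -0.175], 'joint_torque': [-0.268, -61.209, 16.093, -32.391, -0.157, 0.08, -0.019], 'tcp_pos': [0.642, -0.07, 0.112], 'ee_rot': [2.719, 1.571, -0.006], 'contact_force': [-0.287, -0.617, 2.049], 'wrist_torque': [-0.285, -0.039, -0.153], 'grip_width': 0.043}
```

Emit:
jog_arm(plan=[[[0, 0, 0], [0, 0, -2]], [[0, 0, 0], [0, 0, -4]], [[0, 0, 0], [0, 0, -6]], [[0, 0, 0], [0, 0, -6]], [[0, 0, 0], [0, 0, -6]]])

```text
time_s: 6.95
tcp_pos: [0.6424, -0.0701, 0.1124]
ee_rot: [2.795, 1.432, -0.006]
contact_force: [-0.2, 0.1, 2.6]
grip_width: 0.0428
```

```bash
python3 st.py
```

```text
{'time_s': 6.95, 'joints': [-0.527, 0.604, 0.781, 1.593, -0.452, 1.138, -0.265], 'joint_torque': [1.482, -60.657, 18.012, -31.391, -0.72, -0.037, -1.685], 'tcp_pos': [0.642, -0.07, 0.112], 'ee_rot': [2.795, 1.432, -0.006], 'contact_force': [-0.16, 0.083, 2.615], 'wrist_torque': [-0.041, 0.031, 1.544], 'grip_width': 0.043}
```

The torque jumped to 1.5 N m at 68.6° (1.20 rad) of turn, well above the 0.5 N m of friction, so this is the stop. I press slightly, hold, then unload partly before lifting.

Emit:
jog_arm(plan=[[[0, 0, 0], [0, 0, -1]], [[0, 0, 0], [0, 0, -1]], [[0, 0, 0], [0, 0, -1]], [[0, 0, 0], [0, 0, -1]], [[0, 0, 0], [0, 0, -1]]])

```text
time_s: 7.37
tcp_pos: [0.6427, -0.0697, 0.1125]
ee_rot: [2.807, 1.409, -0.005]
contact_force: [1.6, 2.2, 0.0]
grip_width: 0.0429
```

```bash
python3 st.py
```

```text
{'time_s': 7.367, 'joints': [-0.53, 0.605, 0.784, 1.592, -0.455, 1.139, -0.28], 'joint_torque': [2.472, -60.895, 18.982, -30.599, 0.079, 0.462, -1.255], 'tcp_pos': [0.643, -0.07, 0.112], 'ee_rot': [2.807, 1.409, -0.005], 'contact_force': [1.593, 2.226, 0.011], 'wrist_torque': [0.202, -0.425, 1.301], 'grip_width': 0.043}
```

Emit:
jog_arm(plan=[[[0, 0, 0], [0, 0, 0.5]], [[0, 0, 0], [0, 0, 1]], [[0, 0, 0], [0, 0, 1]]])

```text
time_s: 7.62
tcp_pos: [0.6426, -0.0698, 0.1125]
ee_rot: [2.795, 1.433, -0.005]
contact_force: [0.4, 0.8, 1.6]
grip_width: 0.0428
```

```bash
python3 st.py
```

```text
{'time_s': 7.617, 'joints': [-0.527, 0.604, 0.78, 1.592, -0.453, 1.138, -0.265], 'joint_torque': [1.381, -60.903, 17.99, -31.339, 0.64, 0.257, 0.112], 'tcp_pos': [0.643, -0.07, 0.112], 'ee_rot': [2.795, 1.433, -0.005], 'contact_force': [0.364, 0.83, 1.6], 'wrist_torque': [0.304, -0.315, 0.061], 'grip_width': 0.043}
```

The torque is now near zero. Lifting straight up.

Emit:
jog_arm(plan=[[[0, 0, 0.003], [0, 0, 0]], [[0, 0, 0.007], [0, 0, 0]], [[0, 0, 0.011], [0, 0, 0]], [[0, 0, 0.015], [0, 0, 0]], [[0, 0, 0.02], [0, 0, 0]], [[0, 0, 0.025], [0, 0, 0]], [[0, 0, 0.03], [0, 0, 0]], [[0, 0, 0.035], [0, 0, 0]], [[0, 0, 0.04], [0, 0, 0]], [[0, 0, 0.04], [0, 0, 0]], [[0, 0, 0.04], [0, 0, 0]]])

```text
time_s: 8.53
tcp_pos: [0.6428, -0.0698, 0.1528]
ee_rot: [2.795, 1.432, -0.004]
contact_force: [0.2, 0.1, -6.1]
grip_width: 0.0432
```

```bash
python3 st.py; python3 - <<'E'
from bench import eyes
import cv2
s=eyes.snapshot("scene");cv2.imwrite("pics/l1.png",cv2.resize(s["color"][160:290,250:410,::-1],None,fx=4,fy=4,interpolation=cv2.INTER_CUBIC))
E
```

```text
{'time_s': 8.533, 'joints': [-0.543, 0.563, 0.806, 1.558, -0.422, 1.205, -0.285], 'joint_torque': [0.035, -63.808, 17.916, -37.061, 0.079, 0.067, -0.021], 'tcp_pos': [0.643, -0.07, 0.153], 'ee_rot': [2.795, 1.432, -0.004], 'contact_force': [0.173, 0.144, -6.068], 'wrist_torque': [-0.021, 0.046, 0.024], 'grip_width': 0.043}
```

View pics/l1.png

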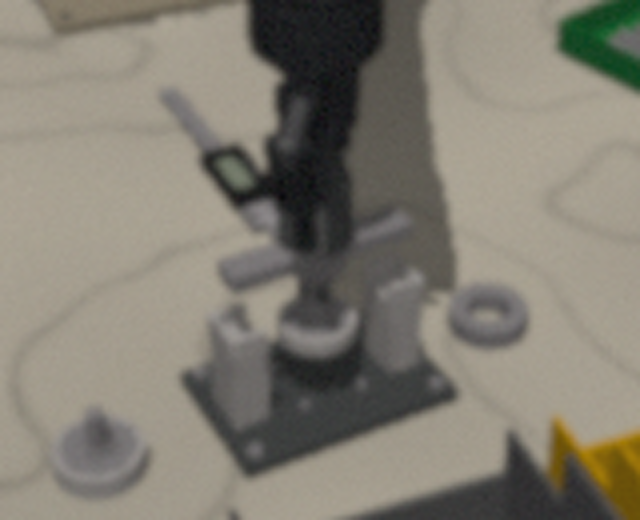

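The crop shows the bar clear of the posts, from (220,270) to (410,220), and the disc hanging under it at (318,325), off the base. The load of 6 N fits chuck plus disc. I continue the lift.

Emit:
jog_arm(plan=[[[0, 0, 0.008], [0, 0, 0]], [[0, 0, 0.018], [0, 0, 0]], [[0, 0, 0.03], [0, 0, 0]], [[0, 0, 0.042], [0, 0, 0]], [[0, 0, 0.054], [0, 0, 0]], [[0, 0, 0.066], [0, 0, 0]], [[0, 0, 0.078], [0, 0, 0]], [[0, 0, 0.09], [0, 0, 0]], [[0, 0, 0.1], [0, 0, 0]], [[0, 0, 0.105], [0, 0, 0]], [[0, 0, 0.105], [0, 0, 0]], [[0, 0, 0.105], [0, 0, 0]]])

```text
time_s: 9.58
tcp_pos: [0.6425, -0.0696, 0.2572]
ee_rot: [2.796, 1.433, -0.005]
contact_force: [-0.2, 0.2, -5.9]
grip_width: 0.043
```

Emit:
jog_arm(plan=[[[0, 0, 0], [0, 0, 0]], [[0, 0, 0], [0, 0, 0]], [[0, 0, 0], [0, 0, 0]], [[0, 0, 0], [0, 0, 0]], [[0, 0, 0], [0, 0, 0]], [[0, 0, 0], [0, 0, 0]]])

```text
time_s: 10.08
tcp_pos: [0.6425, -0.0696, 0.2571]
ee_rot: [2.796, 1.433, -0.005]
contact_force: [-0.7, 0.1, -5.9]
grip_width: 0.0428
```

```bash
python3 st.py; python3 - <<'E'
from bench import eyes
from h import *
s=eyes.snapshot("scene");w=world(s)
m=(abs(w[...,0]-.643)<.07)&(abs(w[...,1]+.07)<.08)&(w[...,2]>.1)
for a in np.arange(.10,.25,.01):
    p=w[m&(w[...,2]>=a)&(w[...,2]<a+.01)]
    if len(p)>5: print(round(a,2),len(p),p.min(0).round(3),p.max(0).round(3))
cv2.imwrite("pics/l2.png",cv2.resize(s["color"][130:290,250:410,::-1],None,fx=3.7,fy=3.7,interpolation=cv2.INTER_CUBIC))
E
```

```text
{'time_s': 10.083, 'joints': [-0.566, 0.483, 0.854, 1.433, -0.361, 1.391, -0.328], 'joint_torque': [-0.007, -59.851, 15.79, -39.508, 0.044, 0.025, 0.0], 'tcp_pos': [0.642, -0.07, 0.257], 'ee_rot': [2.796, 1.433, -0.005], 'contact_force': [-0.659, 0.083, -5.936], 'wrist_torque': [-0.059, -0.009, 0.005], 'grip_width': 0.043}
0.15 28 [ 0.639 -0.096  0.155] [ 0.666 -0.053  0.16 ]
0.16 216 [ 0.617 -0.096  0.16 ] [ 0.667 -0.046  0.17 ]
0.17 25 [ 0.633 -0.089  0.17 ] [ 0.648 -0.065  0.18 ]
0.18 20 [ 0.638 -0.083  0.181] [ 0.653 -0.067  0.19 ]
0.19 24 [ 0.637 -0.082  0.19 ] [ 0.654 -0.067  0.198]
0.2 24 [ 0.643 -0.085  0.201] [ 0.659 -0.052  0.21 ]
0.21 153 [ 0.638 -0.132  0.21 ] [ 0.66 -0.01  0.22]
0.22 274 [ 0.624 -0.132  0.22 ] [ 0.662 -0.011  0.23 ]
0.23 52 [ 0.637 -0.093  0.23 ] [ 0.669 -0.053  0.24 ]
0.24 72 [ 0.636 -0.094  0.24 ] [ 0.674 -0.055  0.25 ]
```

View pics/l2.png

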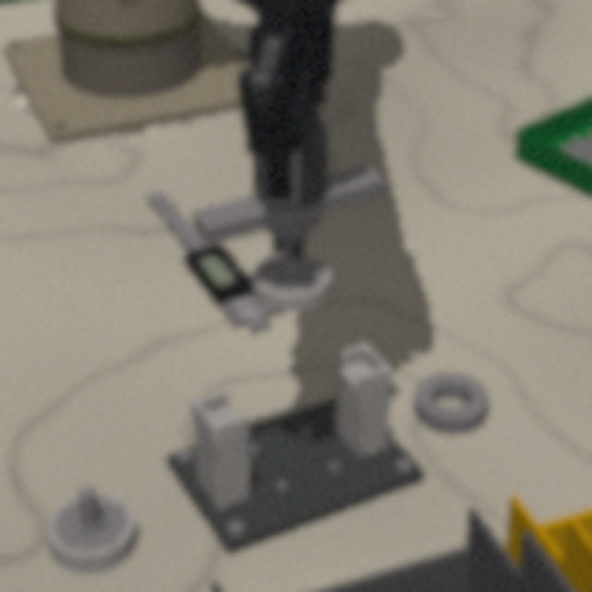

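The crop shows the disc at (292,278) hanging centred and level under the bar, clear of the stand, with the bystanders unmoved. The disc underside is at about 0.155 m, at least 76 mm over the posts. Handing in.

```bash
python3 -c "
from bench import env
print(env.finish_job())"
```

```text
the job is handed in; nothing more can be done
None
```

I gripped the sleeve, turned it clockwise to its stop, and lifted chuck and disc together by 145 mm. I handed the job in at about 10 s, still holding it there; no verdict was reported.

- **Sleeve:** it turned about 69° (1.2 rad) before the torque jumped to 1.5 N m, well above the 0.5 N m expected at the stop. I pressed and held there while the chuck was seated. Then I backed off about 1° to take the load off the notches before lifting. I judged the stop by this torque and did not read the steel line on the sleeve directly.
- **Lift:** the load reads 5.9 N, about what chuck and disc weigh together (5.4 N). The disc's underside is at about 0.155 m, roughly 77 mm above the post tops. The bar's underside is at about 0.213 m (worked out from the lift), so the disc sits 58 mm below it.
- **Final state:** the scene picture shows the disc centred and level under the bar and clear of the stand. The arm was still, and the spare bit, ring gauge and caliper looked unmoved. The carton and marker were outside that last crop and nowhere near the arm's work at the stand, but I did not check them again.

Sleeve position readings from the three cameras differed by 2–3 mm; I used the close wrist reading. No check failed.

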